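# Line up a shelf beam's cover plate with a drift pin and fit its bolt

## Task

The sliding cover plate on the grey shelf beam has crept towards the beam's yellow end, so its two holes no longer sit over the holes in the steel strip underneath. Push the red-handled drift pin down through the plate hole nearer the yellow end and, by feel and without forcing it or pushing the plate with the gripper, work it into the strip hole below until its collar is flush on the plate. Leave it standing there, then fit the black thumb bolt fully home in the other hole, and leave everything else where it is.

Things in the scene. Friction and masses are not known exactly. Their poses are not given: they have to be found in the camera images.
- beam_mid (a point): Grey steel shelf beam fixed to the bench: open box section 300 x 84 mm, 80 mm high to the top of its two low side lips, which stand 5 mm above the cover plate. This point is the middle of the beam, 75 mm above the bench, level with the plate's top. x runs along the beam towards the yellow-painted end, y across, z up.
- beam_end (a point): Middle of the yellow end, 75 mm up, axes as beam_mid. Inside the beam is a firmly fixed dark steel strip, 12 mm thick, its top face 7 mm below the plate's top, with two round 15 mm holes 90 mm apart on the centre line; below it the beam is hollow for 44 mm. Where along the beam these holes lie differs by some mm and is not measured.
- pin_hole (a point): Centre of the mouth (top face) of the plate hole for the pin, 15 mm wide, the one nearer the yellow end; moves with the plate, axes as beam_mid. The strip hole that belongs to it starts 5 to 13 mm from it along the beam's -x (away from the yellow end), and exactly in line across the beam.
- bolt_hole (a point): Centre of the mouth of the plate hole for the bolt, 15 mm wide, 90 mm farther from the yellow end; moves with the plate, axes as beam_mid. Over its strip hole once the pin is home. The plate is bright aluminium, 170 x 70 x 6 mm, 1 mm above the strip; held by the beam's sides it slides only along the beam, with 2.5 N of friction, and stays where left.
- pin_grip (a point): Drift pin, 104 mm long, about 120 g. From the top: round red handle 18 mm wide, 52 mm long; steel collar 24 mm wide, 6 mm thick; shank 14 mm wide, 20 mm long; taper 26 mm long from 14 mm down to a flat 9 mm nose. This point is on the axis in the handle, 32 mm above the collar's underside, 78 mm above the nose; z points up the pin.
- pin_seat (a point): Centre of the underside of the pin's collar, 46 mm above its nose; z points up the pin. It lies on the pin_hole point when the pin is home, and at the start on the top of the tool block.
- bolt_grip (a point): Thumb bolt, 70 mm long, 80 g: round black knurled head 25 mm wide, 40 mm tall; plain steel shank 12 mm wide, 30 mm long, with a 4 mm chamfer down to 8 mm at the tip. This point is on the axis in the head, 26 mm above the head's underside, 56 mm above the tip; z points up. It is pushed in, not screwed.
- bolt_seat (a point): Centre of the underside of the bolt's head; z points up. It lies on the bolt_hole point when the bolt is home, and at the start on the top of the tool block.
- block: Wooden tool block fixed to the bench, 200 x 55 mm, 56 mm high, three loose 17 mm holes in a row 65 mm apart along its x; pin, bolt and scriber stand upright in them, hanging by collar or head, in any order. Origin under its centre.
- scriber_mid (a point): Scriber with a green handle, 85 mm tall, standing in the third hole of the block; not needed. Centre of its handle.
- jar: Glass jar with yellow cap, 70 mm wide, 90 mm high; origin under its centre. Leave alone.
- tape: Brown roll, 90 mm wide, 30 mm high; origin under its centre. Leave alone.
- wrench: Steel wrench lying on the bench. Leave alone.
- hammer: Hammer lying on the bench. Leave alone.
- tin: Green tin, 80 mm wide, 100 mm high; origin under its centre. Leave alone.
- screwdriver: Screwdriver lying on the bench. Leave alone.
Mind the look-alikes: they are no part of the job. What is shaped like the part that bears pin_grip but blue is not meant. Of the things that look like the part that bears bolt_grip, the smaller one is meant.

How it is judged (in metres and radians):
On the way, in this order (a step that is already met when the one before it is completed fails the run):
1. the drift pin is home: collar flush on the plate, shank through plate and strip (distance between pin_seat and pin_hole below 0.004 m and z of pin_seat in the frame of beam_mid below 0.003 m and angle between pin_seat's own z axis and vertical below 0.07 rad), for 0.2 s.
2. the thumb bolt is home in the other hole, with the pin still home (all of step 1 and distance between bolt_seat and bolt_hole below 0.004 m and z of bolt_seat in the frame of beam_mid below 0.003 m and angle between bolt_seat's own z axis and vertical below 0.07 rad), for 0.2 s.
At the end, for the whole second after the job is handed in: The drift pin stands in its hole and the thumb bolt in the other, each with the centre of its collar or head underside within 4 mm of the centre of its plate hole, less than 3 mm above the plate's top and upright within 0.07 rad; both released and at rest (all of step 2 and linear speed of each of pin, bolt below 0.02 m/s); the robot touches nothing.
It fails at once if the pin is pressed or wedged against the beam, its plate or strip with more than 45 N (contact force between pin and beam above 45 N).
It fails at once if the bolt is pressed or wedged against the beam, its plate or strip with more than 45 N (contact force between bolt and beam above 45 N).
It fails at once if the gripper itself shoves the beam or its plate with more than 10 N (contact force between the arm and beam above 10 N).
It fails at once if a bystander (scriber, jar, roll, wrench, hammer, tin, screwdriver) is moved more than 30 mm (distance of any of scriber_mid, jar, tape, wrench, hammer, tin, screwdriver from where it was at the start of the episode above 0.03 m).
It also fails if it takes over 66 s, if anything falls off the work surface, if the arm or the gripper's body presses on something with over 40 N, if the wrist force passes 120 N, or if a joint passes its speed limit or range.

## Robot

A 6-joint arm with a two-finger parallel gripper is mounted at the origin on the work surface. World frame = base frame: x ahead of the robot, y to its left, z up, the work surface at z = 0. Lengths are in mm, angles in rad, forces in N, time in s.
With the tool pointing down it reaches from about 275 to 750 mm from the base axis. Payload 10.2 kg.
Tool frame: the origin (TCP) lies midway between the tips of the shut fingers; the grasp point (between the pads) lies 19 mm behind it; y points along the fingers, z is the direction in which the jaws open and shut, and the axes are right-handed (so a half turn about y gives the same grasp; the last joint's range is limited). The gripper opens to 85 mm and grips with 20 to 120 N. Pads are 22 mm wide; open, the fingers measure 114 mm over their backs; the gripper's body (76 mm by 85 mm) begins 54 mm behind the grasp point. The pads swing forward as they close: fully open they stand 13 mm farther back than shut.
Start: joints at [-1.365, 0.313, 1.498, -0, 1.331, -0.223], TCP at [218.273, -477.481, 231.294] pointing down, gripper open.
Joint ranges: [-2.94, 2.94], [-0.97, 2.17], [0.19, 2.56], [-1.23, 4.37], [0.02, 3.11], [-2.88, 2.88]. Speed limits (rad/s): [2.39, 2.39, 3.01, 3.14, 3.14, 3.14].

## Interface

Orientations are given as a unit quaternion [w, x, y, z].
In Python, from rig import ctrl gives the robot as it stands.
- The arm moves only by the shell command python3 -m inch 'ROWS' [OPENING] [FORCE]. ROWS is JSON, one flat list of numbers, 6 for each row, row after row: the shift along the tool's x, y, z in cm, then the turn, a rotation vector about the tool's x, y, z in rad. A call has 1 to 8 rows; each row is the pose to reach, as a shift and turn from the pose commanded when the call began, along the tool's axes at that moment; what a row does not reach only later rows make up. A row lasts 1/12 s, in which the tool goes at most 41.7 mm and 7.16 degrees, less where a joint would pass 70% of its speed; a pose out of reach is approached as far as the arm can. A call with a gripper value outside its range is refused whole. OPENING is the gripper command: -1 is fully open, 1 is shut, values between are in proportion, set as the call begins (- or left out, the last holds). The fingers move at their own pace and stop on an object; FORCE is the grip in N (left out, the last holds). Time passes only in rows, so rows that repeat a pose let the fingers close. It gives the time, the measured TCP pose, the force and the opening at its end, in the units of the state.
- ctrl.sense(): the state, without advancing time (a new reading comes with each control period).
- ctrl.capture(name): name is "scene" or "top" or "wrist"; returns the picture (384x512x3 uint8, red, green, blue); there is no depth.
- ctrl.get_calibration(name): a dict with "fx", "fy", "cx", "cy" (pixels), "world_to_cam" (4x4, takes a point from world to camera coordinates). Camera axes: x right, y down, z forward; pixel columns grow to the right and rows downward; lengths in mm; the calibration is good to about 2 mm. A picture is of the moment at which its call begins: read the wrist's pose just before it. get_calibration takes no time and is no camera call; for the wrist camera it gives the pose at the moment of the call.
- ctrl.finish_job(): hands the job in, once; it reports no verdict.
Trained networks look in the newest picture that a camera, given by its name, has taken for a name from the list of things; names that differ only in an ending like _2 or _b are one class to them, and where a whole thing is asked for, a point or a joint stands for the part that bears it (a point fixed in the world has none). Each returns a list of dicts, best first, with "score" (0 to 1); they miss things now and then, are a little off and sometimes report something else, mostly with a low value. They report only what shows in the picture. A call takes as long as a camera call. They do not tell look-alikes from the thing itself.
- ctrl.search_frame(thing, camera): "uv" ([column, row] in pixels, amid what is visible of it).
The state is a dict: "time_s": time; "joints": joint angles; "dq": joint speeds; "tau": joint torques, N m; "eef_pos": TCP position; "ee_rot": TCP orientation; "force": force on the tool from outside, world axes, zero at the start; "wrist_torque": the same for the moment, N m; "grip_width": opening from 0.0 (shut) to 1.0 (fully open).
Only numpy, scipy, OpenCV 4.12 (cv2) and the standard library are available. Lean on these libraries where they do the work, as an engineer would, in place of code of your own. Each camera call takes 0.05 s, during which the arm holds its last target.

## Working session

There is one attempt and no reset: what is moved stays moved. The work goes in short steps, Python scripts to look and compute and a shell command to move; the robot and the scene stay as the last step left them, time stands still between calls to the robot, and variables do not carry over. Pictures are saved under pics/ and viewed, and the job is handed in when it is done.

```bash
ls; mkdir -p pics
python3 - <<'E'
from rig import ctrl
import cv2
print(ctrl.sense())
for n in ["scene","top","wrist"]:
    im=ctrl.capture(n); cv2.imwrite(f"pics/{n}0.png",im[:,:,::-1])
    print(n,ctrl.get_calibration(n))
    for t in ["pin_grip","bolt_grip","pin_hole","bolt_hole","beam_mid","beam_end","scriber_mid","block"]:
        print(t,[(r["uv"],round(r["score"],2)) for r in ctrl.search_frame(t,n)])
E
```

```text
pics
{'time_s': 0.0, 'joints': array([-1.36538891e+00,  3.13478266e-01,  1.49844452e+00,  5.54751198e-06,
        1.33101206e+00, -2.23365410e-01]), 'dq': array([-0.00075004,  0.00010755, -0.00093336, -0.00081186, -0.00060257,
        0.00165427]), 'tau': array([ 1.90163206e-03, -4.12262714e+01, -2.59743744e+01, -3.29406510e-05,
        4.12361172e-03, -1.29718777e-05]), 'eef_pos': array([ 218.22339189, -477.20945199,  230.7178179 ]), 'ee_rot': array([ 0.15044118, -0.15042885,  0.69139351, -0.69044451]), 'force': array([-0.26267562,  0.88755928,  0.37770763]), 'wrist_torque': array([-0.04757153,  0.00560228,  0.02116441]), 'grip_width': 1.0011116746245956}
scene {'fx': 478.29126343207156, 'fy': 478.29126343207156, 'cx': 257.09323354820117, 'cy': 184.89684608786564, 'world_to_cam': array([[ 8.67411790e-01,  4.97518647e-01,  8.48431472e-03,
        -5.32662879e+02],
       [ 3.88777835e-01, -6.66985825e-01, -6.35595550e-01,
        -2.05794404e+02],
       [-3.10561720e-01,  5.54621587e-01, -7.71975591e-01,
         1.52930650e+03],
       [ 0.00000000e+00,  0.00000000e+00,  0.00000000
[... 1176 characters left out ...]
eam_mid [([208.6, 193.5], 0.57), ([102.9, 158.0], 0.46)]
beam_end [([213.3, 196.6], 0.81)]
scriber_mid []
block [([348.7, 211.8], 0.58)]
wrist {'fx': 302.0018354965543, 'fy': 302.0018354965543, 'cx': 253.8937138847496, 'cy': 194.34144652545177, 'world_to_cam': array([[ 4.15337139e-01, -9.09667371e-01,  5.79150741e-04,
        -5.24731135e+02],
       [-8.73839824e-01, -3.98801870e-01,  2.78138512e-01,
        -3.59409449e+01],
       [-2.52782562e-01, -1.16027339e-01, -9.60540802e-01,
         3.79087188e+02],
       [ 0.00000000e+00,  0.00000000e+00,  0.00000000e+00,
         1.00000000e+00]])}
pin_grip []
bolt_grip []
pin_hole []
bolt_hole []
beam_mid []
beam_end []
scriber_mid []
block []
```

View pics/scene0.png

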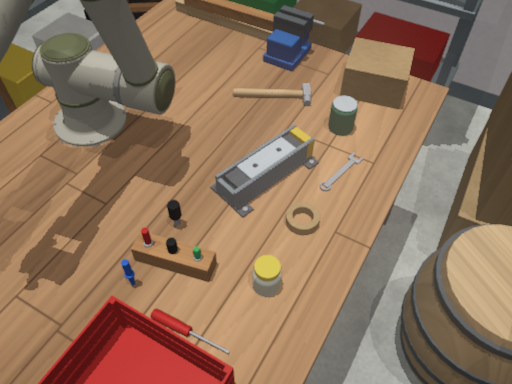

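View pics/top0.png

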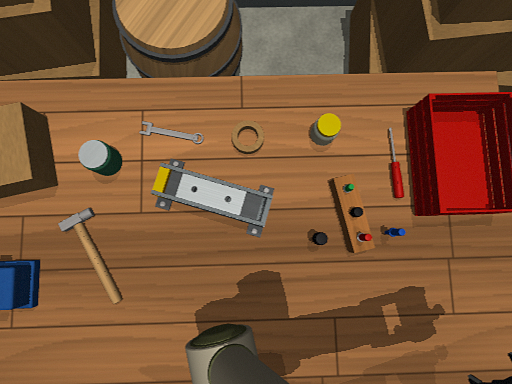

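View pics/wrist0.png

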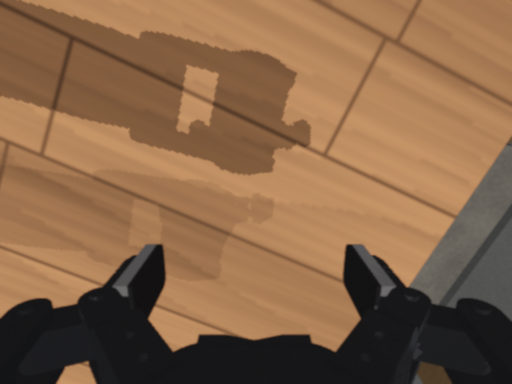

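Run:
```python
import cv2
s=cv2.imread('pics/scene0.png');t=cv2.imread('pics/top0.png')
cv2.imwrite('pics/scene0c.png',cv2.resize(s[170:310,90:320],None,fx=3.4,fy=3.4,interpolation=2))
cv2.imwrite('pics/top0c.png',cv2.resize(t[90:260,130:430],None,fx=2.6,fy=2.6,interpolation=2))
```

```text
(no output)
```

View pics/scene0c.png

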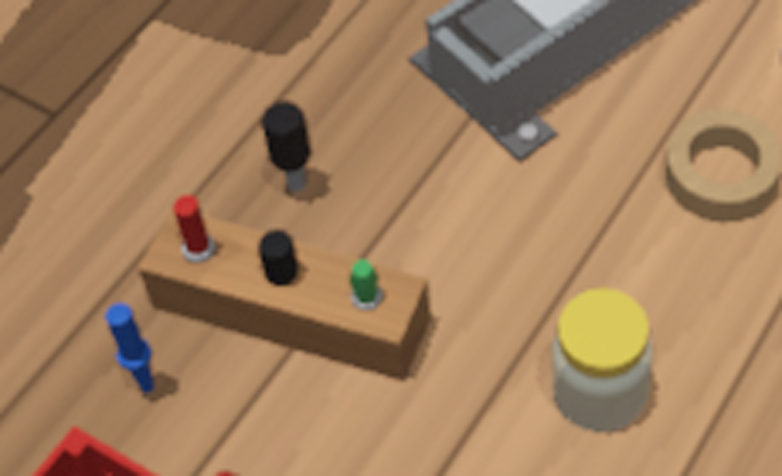

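View pics/top0c.png

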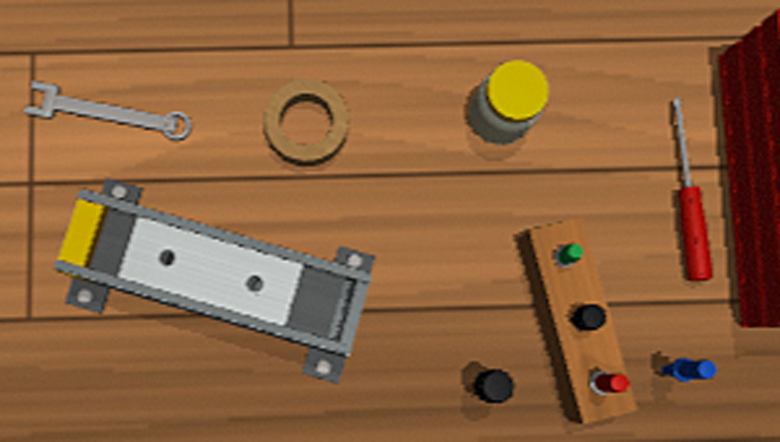

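The picks are the red pin at the block's end (scene 145,230; top 366,238) and the smaller bolt in the block's middle hole (scene 170,245; top 358,212). The look-alikes are:
- the blue pin (scene 127,269; top 395,231)
- the larger black bolt standing free (scene 175,210; top 319,239)
- the green scriber (scene 198,252), not needed

The holes show at about top 194,189 (yellow side) and 228,199. Next I turn these into positions.

```bash
cat > h.py <<'E'
from rig import ctrl
import numpy as np, cv2
from scipy.spatial.transform import Rotation as R
def ray(cal,uv):
    T=np.array(cal["world_to_cam"]);d=np.array([(uv[0]-cal["cx"])/cal["fx"],(uv[1]-cal["cy"])/cal["fy"],1.])
    return -T[:3,:3].T@T[:3,3], T[:3,:3].T@d
def onz(cal,uv,z):
    o,d=ray(cal,uv); return o+d*(z-o[2])/d[2]
def proj(cal,p):
    T=np.array(cal["world_to_cam"]);q=T[:3,:3]@np.asarray(p,float)+T[:3,3]
    return np.array([cal["fx"]*q[0]/q[2]+cal["cx"],cal["fy"]*q[1]/q[2]+cal["cy"]])
def rot(s=None):
    q=(s or ctrl.sense())["ee_rot"];return R.from_quat([q[1],q[2],q[3],q[0]]).as_matrix()
def tool(dw): return rot().T@np.asarray(dw,float)/10  # world mm -> tool cm
def show(im,name,box,f):
    u0,v0,u1,v1=box; cv2.imwrite(f"pics/{name}.png",cv2.resize(im[v0:v1,u0:u1,::-1],None,fx=f,fy=f,interpolation=2))
E
python3 - <<'E'
from h import *
t=ctrl.get_calibration("top");s=ctrl.get_calibration("scene")
np.set_printoptions(precision=1,suppress=True)
for n,uv,z in [("pin top",(368,237.3),114),("bolt top",(358.5,212),96),("scr top",(349.7,187.5),85+56),("pinhole",(194.2,189.2),75),("bolthole",(228.1,198.8),75),("big",(319.5,238),80)]:
    print(n,onz(t,uv,z))
for n,uv,z in [("pin top",(145,230.3),114),("bolt top",(171.5,240.5),96),("big",(174.5,203),80)]:
    print("s",n,onz(s,uv,z))
print(rot())
E
```

```text
pin top [ 477.2 -297.1  114. ]
bolt top [ 539.9 -283.8   96. ]
scr top [ 596.2 -252.4  141. ]
pinhole [610.6 127.5  75. ]
bolthole [583.7  41.3  75. ]
big [ 478.3 -186.2   80. ]
s pin top [ 479.4 -298.1  114. ]
s bolt top [ 541.3 -281.6   96. ]
s big [ 472.6 -178.7   80. ]
[[-0.9  0.   0.4]
 [-0.4 -0.  -0.9]
 [-0.  -1.   0. ]]
```

Run:
```python
from h import *
np.set_printoptions(precision=4,suppress=True)
print(rot())
print(tool(np.array([478.5,-297.5,200])-ctrl.sense()["eef_pos"]))
t=ctrl.get_calibration("top");z=rot()[:,2];print(np.degrees(np.arctan2(z[1],z[0])))
```

```text
[[-0.9095  0.      0.4158]
 [-0.4158 -0.     -0.9095]
 [-0.     -1.      0.    ]]
[-31.1482   3.1318  -5.5489]
-65.43040961951972
```

```bash
python3 -m inch '[-4,0.4,-0.7,0,-0.12,0, -8,0.8,-1.4,0,-0.24,0, -12,1.2,-2.1,0,-0.36,0, -16,1.6,-2.8,0,-0.48,0, -20,2,-3.5,0,-0.6,0, -24,2.4,-4.2,0,-0.72,0, -28,2.8,-4.9,0,-0.84,0, -31.1,3.1,-5.55,0,-0.96,0]' 0.06 40
python3 -m inch '[0,0,0,0,-0.12,0, 0,0,0,0,-0.24,0, 0,0,0,0,-0.36,0, 0,0,0,0,-0.48,0, 0,0,0,0,-0.6,0, 0,0,0,0,-0.72,0, 0,0,0,0,-0.84,0, 0,0,0,0,-0.96,0]'
python3 -m inch '[0,0,0,0,-0.12,0, 0,0,0,0,-0.24,0, 0,0,0,0,-0.36,0, 0,0,0,0,-0.491,0, 0,0,0,0,-0.491,0, 0,0,0,0,-0.491,0]'
python3 - <<'E'
from h import *
np.set_printoptions(precision=4,suppress=True)
s=ctrl.sense();print(s["eef_pos"],s["joints"],s["force"],s["grip_width"],rot(s))
c=ctrl.get_calibration("wrist")
im=ctrl.capture("wrist");show(im,"w1",(0,0,512,384),1.5)
print(proj(c,[478.5,-297.5,114]))
for n in["pin_grip","bolt_grip"]:print([(r["uv"],r["score"]) for r in ctrl.search_frame(n,"wrist")])
E
```

```text
time_s: 2.02
eef_pos: [480.1, -295.6, 200.0]
ee_rot: [0.455, -0.454, 0.542, -0.542]
force: [0.0, -1.1, -1.1]
grip_width: 0.466
time_s: 2.68
eef_pos: [478.0, -297.7, 200.3]
ee_rot: [0.653, -0.653, 0.271, -0.271]
force: [0.0, 0.3, 0.8]
grip_width: 0.469
time_s: 3.18
eef_pos: [478.0, -297.7, 200.3]
ee_rot: [0.699, -0.699, 0.107, -0.107]
force: [-0.2, -1.1, 0.6]
grip_width: 0.473
[ 478.0344 -297.7147  200.2839] [-0.765   0.421   1.427  -0.      1.2936 -2.0308] [-0.2115 -1.1206  0.6244] 0.47287531058730403 [[ 0.9538 -0.      0.3003]
 [-0.3003  0.      0.9538]
 [-0.     -1.      0.    ]]
[254.0156 200.0867]
[([168.4, 219.7], 0.72), ([253.1, 190.1], 0.68)]
[([365.4, 148.1], 0.65), ([283.6, 242.1], 0.6)]
```

View pics/w1.png

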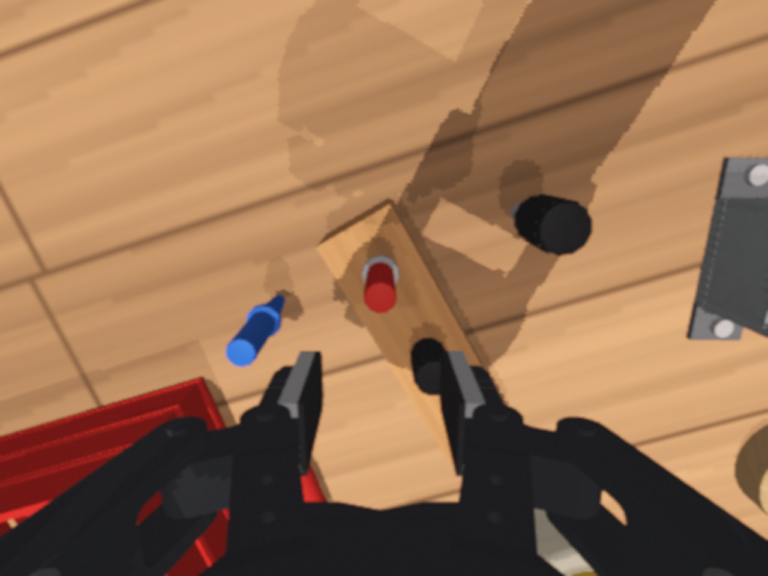

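Run:
```python
from h import *
np.set_printoptions(precision=2,suppress=True)
c=ctrl.get_calibration("wrist")
print(onz(c,(253.3,196.5),114))
im=ctrl.capture("wrist");show(im,"w1b",(190,140,320,240),6)
```

```text
[ 475.49 -297.15  114.  ]
```

View pics/w1b.png

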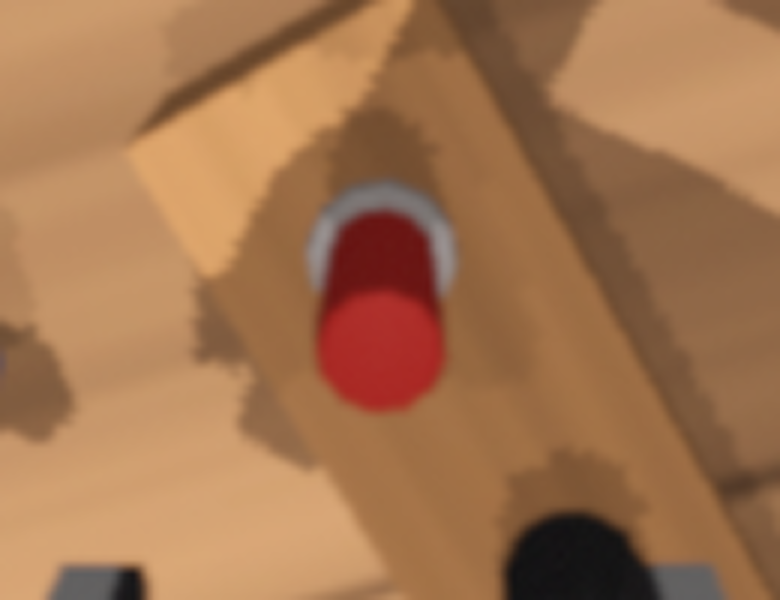

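The close crop shows the red handle centred between the jaws at (253,198), with the blue pin well to the left and the bolt at lower right. I'll descend and grip.

```bash
python3 -m inch '[0,3.5,0,0,0,0, 0,7,0,0,0,0, 0,10,0,0,0,0, 0,12,0,0,0,0, 0,13,0,0,0,0, 0,13,0,0,0,0]'
python3 -m inch '[0,0,0,0,0,0, 0,0,0,0,0,0, 0,0,0,0,0,0, 0,0,0,0,0,0, 0,0,0,0,0,0, 0,0,0,0,0,0]' 1 70
python3 -m inch '[0,-1,0,0,0,0, 0,-3,0,0,0,0, 0,-6,0,0,0,0, 0,-9,0,0,0,0, 0,-10,0,0,0,0, 0,-10,0,0,0,0]'
python3 - <<'E'
from h import *
np.set_printoptions(precision=4,suppress=True)
c=ctrl.get_calibration("wrist");s=ctrl.sense();print(s["eef_pos"])
im=ctrl.capture("wrist");show(im,"w2",(0,0,512,384),1.5)
e=s["eef_pos"]
print(proj(c,[e[0],e[1],e[2]+19-78]))
im=ctrl.capture("scene");show(im,"s2",(90,130,290,290),3.8)
E
```

```text
time_s: 3.88
eef_pos: [477.3, -297.1, 68.5]
ee_rot: [0.7, -0.698, 0.108, -0.106]
force: [0.2, 0.6, 0.4]
grip_width: 0.471
time_s: 4.38
eef_pos: [478.8, -298.4, 72.0]
ee_rot: [-0.698, 0.7, -0.105, 0.107]
force: [-0.6, 0.1, 7.3]
grip_width: 0.192
time_s: 4.88
eef_pos: [478.8, -298.4, 173.4]
ee_rot: [-0.698, 0.7, -0.105, 0.108]
force: [0.6, 0.3, -2.2]
grip_width: 0.192
[ 478.848  -298.3815  173.4099]
[253.7701 210.6276]
```

View pics/w2.png

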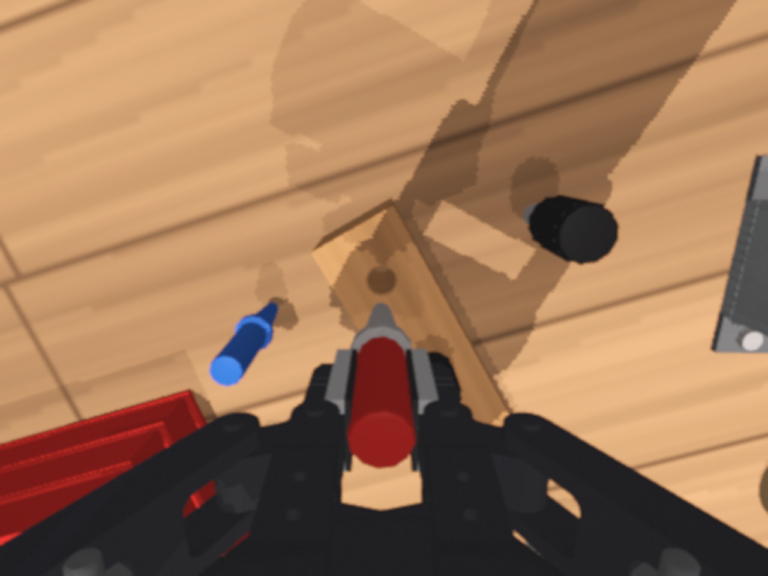

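View pics/s2.png

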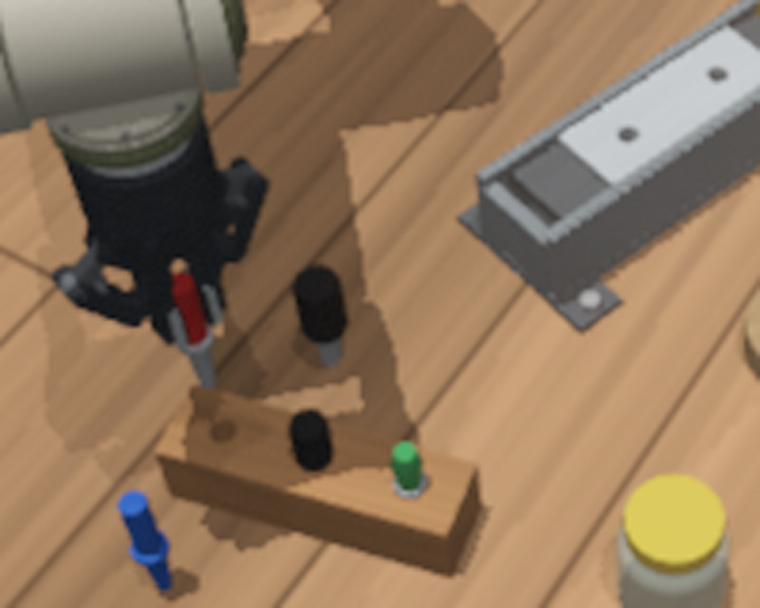

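```bash
python3 -m inch '[0,0,0,0,0,0, 0,0,0,0,0,0]'
python3 - <<'E'
from h import *
np.set_printoptions(precision=3,suppress=True)
s=ctrl.sense();e=s["eef_pos"];print(e,s["force"],s["joints"],rot(s))
c=ctrl.get_calibration("wrist")
for d in (55,59,62,65):print(d,proj(c,e-[0,0,d]))
im=ctrl.capture("wrist");show(im,"w3",(210,180,300,250),8)
# beam from top
t=ctrl.get_calibration("top");im=ctrl.capture("top");show(im,"t3",(140,150,290,250),5.2)
for n in("pin_hole","bolt_hole"):print([(r["uv"],r["score"]) for r in ctrl.search_frame(n,"top")])
E
```

```text
time_s: 5.15
eef_pos: [477.5, -297.2, 168.7]
ee_rot: [0.7, -0.698, 0.107, -0.105]
force: [0.1, 0.2, -0.2]
grip_width: 0.189
[ 477.549 -297.232  168.685] [ 0.084  0.198 -0.243] [-0.765  0.45   1.47   0.     1.225 -2.034] [[ 0.955 -0.002  0.297]
 [-0.297  0.002  0.955]
 [-0.003 -1.     0.001]]
55 [253.483 213.144]
59 [253.483 211.244]
62 [253.484 209.864]
65 [253.484 208.519]
[([211.5, 192.4], 0.64)]
[([206.0, 194.7], 0.66), ([399.9, 181.6], 0.66)]
```

View pics/w3.png

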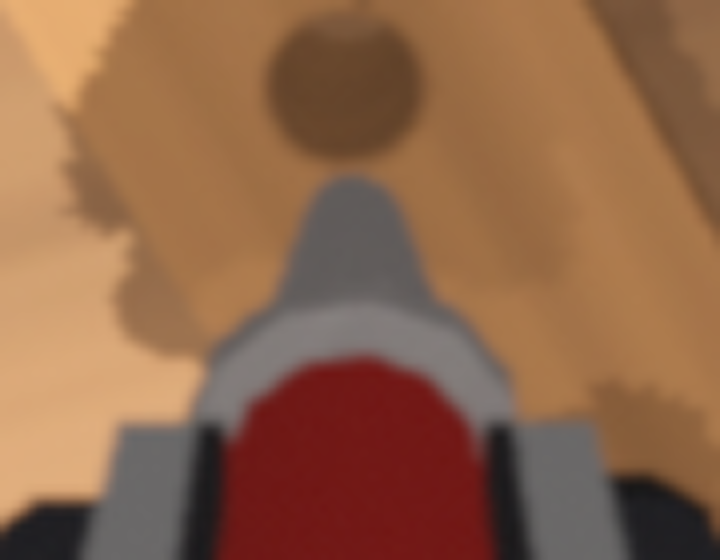

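View pics/t3.png

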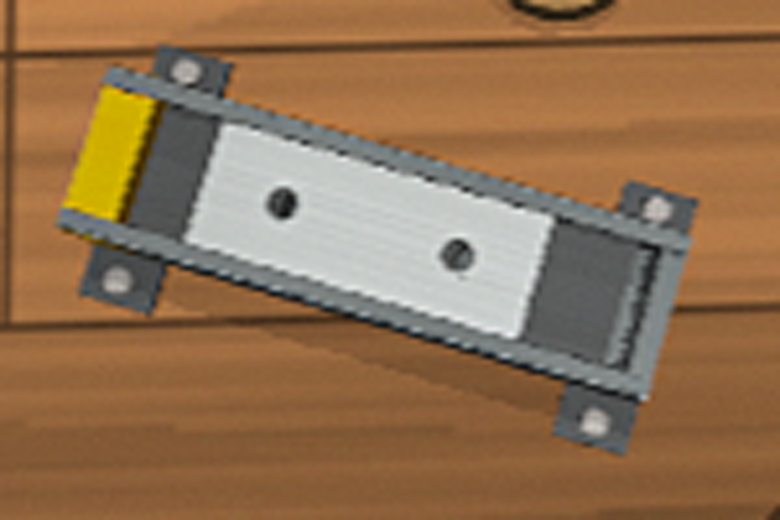

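```bash
python3 -m inch '[0,-1.5,1.5,0,0,0, 0,-3,5,0,0,0, 0,-3,8.5,0,0,0, 0,-3,12,0,0,0, 0,-3,15.5,0,0,0, 0,-3,19,0,0,0, 0,-3,22.5,0,0,0, 0,-3,26,0,0,0]'
python3 -m inch '[0,0,3.5,0,0,0, 0,0,7,0,0,0, 0,0,10.5,0,0,0, 0,0,14,0,0,0, 0,0,17,0,0,0, 0,1.5,18.5,0,0,0, 0,4,18.5,0,0,0, 0,4.5,18.5,0,0,0]'
python3 -m inch '[0,0,0,0,0,0, 0,0,0,0,0,0, 0,0,0,0,0,0]'
python3 - <<'E'
from h import *
np.set_printoptions(precision=3,suppress=True)
s=ctrl.sense();e=s["eef_pos"];print(e,s["force"],s["joints"])
c=ctrl.get_calibration("wrist")
im=ctrl.capture("wrist");show(im,"w4",(130,110,380,290),3.1)
im=ctrl.capture("scene");show(im,"s4",(190,60,350,220),3.8)
E
```

```text
time_s: 6.02
eef_pos: [555.5, -47.7, 200.2]
ee_rot: [0.699, -0.699, 0.106, -0.106]
force: [1.0, 0.4, -0.3]
grip_width: 0.194
time_s: 6.68
eef_pos: [608.7, 128.1, 151.2]
ee_rot: [-0.699, 0.7, -0.108, 0.104]
force: [-0.3, -0.3, -2.5]
grip_width: 0.193
time_s: 6.93
eef_pos: [610.9, 126.6, 156.8]
ee_rot: [0.699, -0.699, 0.106, -0.107]
force: [-0.1, 0.7, -1.5]
grip_width: 0.191
[610.923 126.61  156.827] [-0.118  0.685 -1.495] [ 0.017  0.589  1.28  -0.     1.27  -1.251]
```

View pics/w4.png

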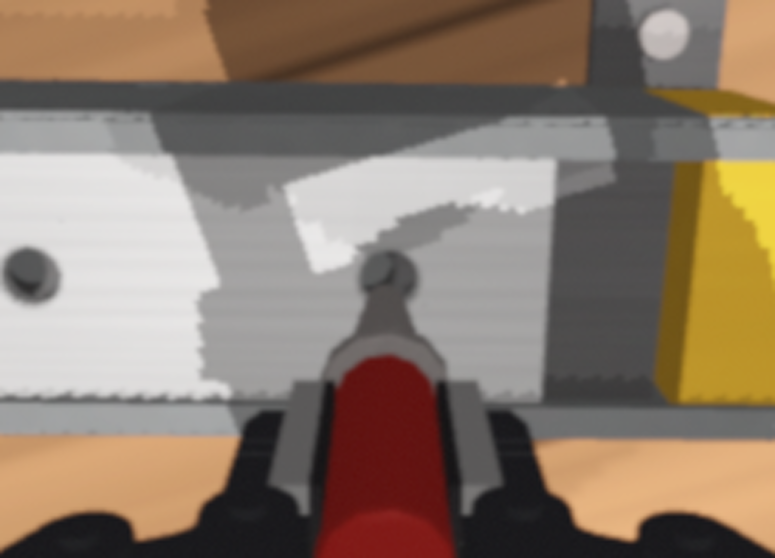

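View pics/s4.png

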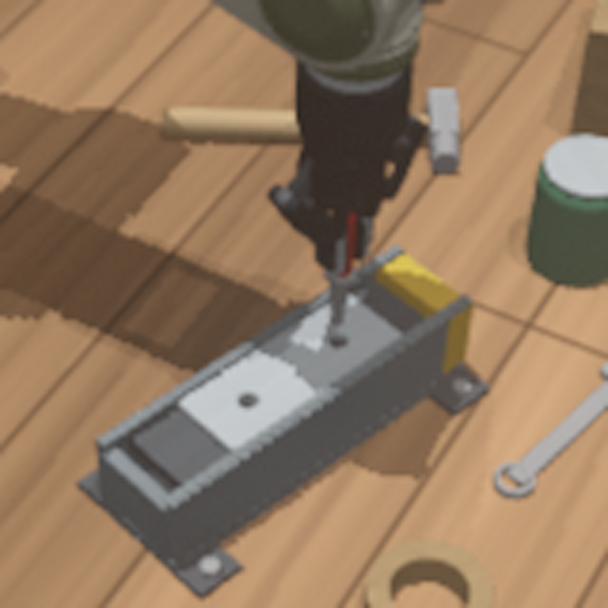

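Run:
```python
from h import *
np.set_printoptions(precision=2,suppress=True)
c=ctrl.get_calibration("wrist")
print("hole",onz(c,(255.5,199.4),75), "bolthole",onz(c,(130+31/3.1,110+275/3.1),75))
for d in(0,1,2,3,4):
  p=np.array([611.54,127.2,93])-d*np.array([.954,-.3,0]);print(d,proj(c,p), proj(c,p-[0,0,18]))
im=ctrl.capture("wrist");show(im,"w5",(225,180,285,225),12)
print(ctrl.sense()["eef_pos"])
```

```text
hole [609.89 128.62  75.  ] bolthole [582.51  42.99  75.  ]
0 [254.45 209.44] [254.39 201.85]
1 [254.45 208.13] [254.4  200.63]
2 [254.45 206.82] [254.4 199.4]
3 [254.46 205.5 ] [254.4  198.18]
4 [254.46 204.18] [254.41 196.94]
[610.71 126.77 156.43]
```

View pics/w5.png

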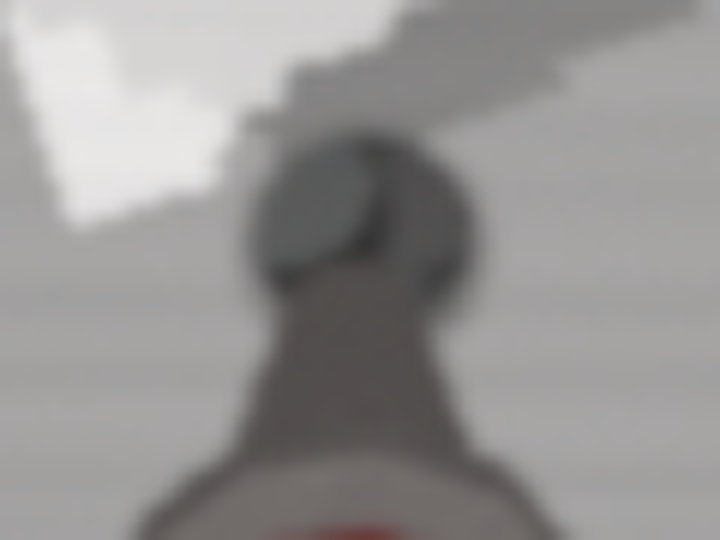

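```bash
python3 -m inch '[0,0.6,0,0,0,0, 0,1.2,0,0,0,0, 0,1.8,0,0,0,0, 0,2.2,0,0,0,0, 0,2.4,0,0,0,0, 0,2.4,0,0,0,0, 0,2.4,0,0,0,0]'
python3 -m inch '[0,0.05,0,0,0,0, 0,0.1,0,0,0,0, 0,0.1,0,0,0,0]'
python3 -m inch '[0,0.1,0,0,0,0, 0,0.1,0,0,0,0]'
python3 - <<'E'
from h import *
im=ctrl.capture("wrist");show(im,"w6",(190,150,320,240),6)
im=ctrl.capture("scene");show(im,"s6",(240,110,320,180),8)
E
```

```text
time_s: 7.67
eef_pos: [610.4, 127.2, 131.3]
ee_rot: [-0.699, 0.699, -0.106, 0.106]
force: [0.5, -1.2, -0.0]
grip_width: 0.191
time_s: 7.92
eef_pos: [610.3, 127.2, 130.4]
ee_rot: [0.699, -0.699, 0.106, -0.106]
force: [0.1, -0.1, -1.1]
grip_width: 0.192
time_s: 8.08
eef_pos: [610.6, 127.2, 129.9]
ee_rot: [0.699, -0.699, 0.106, -0.107]
force: [-0.9, -0.1, 3.3]
grip_width: 0.191
```

View pics/w6.png

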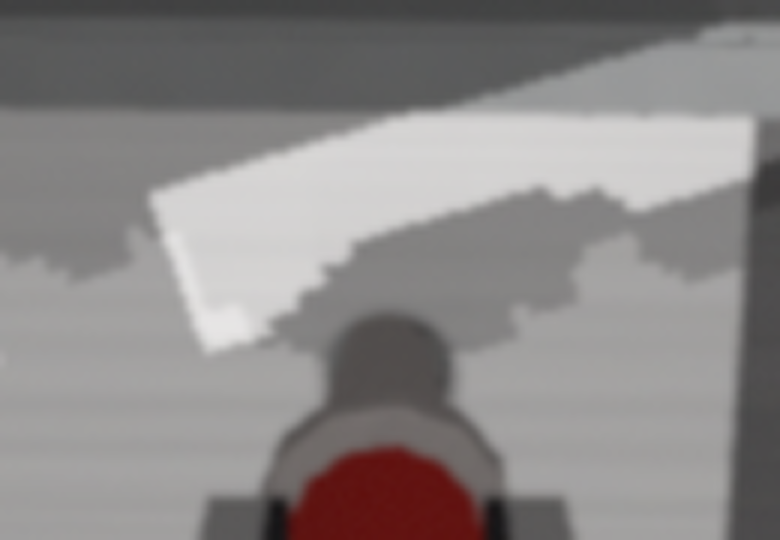

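View pics/s6.png

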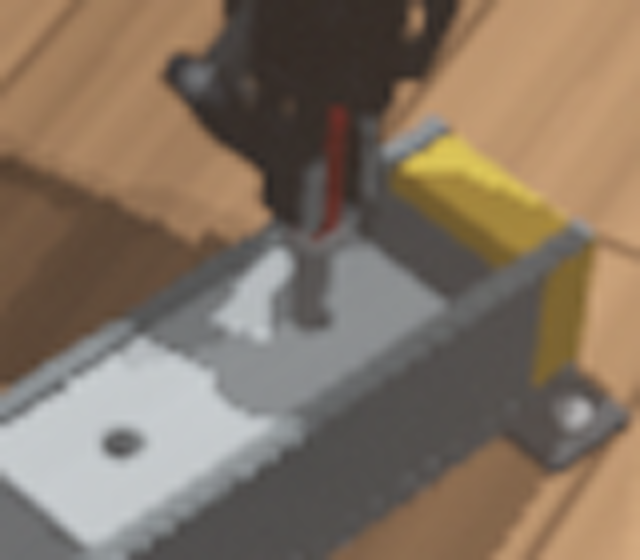

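```bash
for i in 1 2; do python3 -m inch '[0,0,0,0,0,0]' | grep -E "pos|force"; done
python3 -m inch '[0,0.05,0,0,0,0, 0,0.1,0,0,0,0]'| grep -E "pos|force"
python3 -m inch '[0,0,0,0,0,0]' | grep -E "pos|force"
```

```text
eef_pos: [610.5, 127.2, 129.8]
force: [-0.4, -0.4, 4.8]
eef_pos: [610.6, 127.2, 129.8]
force: [-0.5, -0.6, 5.4]
eef_pos: [610.8, 127.2, 129.6]
force: [-2.0, -0.2, 12.0]
eef_pos: [610.8, 127.2, 129.6]
force: [-1.0, -0.6, 10.8]
```

```bash
python3 -m inch '[0,-0.1,0,0,0,0, 0,-0.1,-0.1,0,0,0, 0,-0.1,-0.2,0,0,0, 0,-0.1,-0.2,0,0,0]'| grep -E "pos|force"
python3 -m inch '[0,0,-0.1,0,0,0, 0,0,-0.15,0,0,0, 0,0,-0.15,0,0,0]'| grep -E "pos|force"
```

```text
eef_pos: [610.0, 125.5, 129.6]
force: [-0.7, 2.7, 5.2]
eef_pos: [609.3, 123.6, 128.9]
force: [2.3, 2.2, 0.5]
```

```bash
python3 -m inch '[0,0.05,0,0,0,0, 0,0.1,0,0,0,0, 0,0.1,0,0,0,0]'| grep -E "pos|force"
```

```text
eef_pos: [609.3, 123.7, 127.9]
force: [2.2, 2.1, -0.9]
```

```bash
python3 -m inch '[0,0.1,0,0,0,0, 0,0.2,0,0,0,0, 0,0.2,0,0,0,0]'| grep -E "pos|force"
python3 -m inch '[0,0.1,-0.05,0,0,0, 0,0.2,-0.1,0,0,0, 0,0.2,-0.1,0,0,0]'| grep -E "pos|force"
```

```text
eef_pos: [609.2, 123.8, 126.0]
force: [3.1, 1.5, -1.0]
eef_pos: [609.0, 122.8, 124.1]
force: [3.4, 1.3, 0.4]
```

```bash
python3 -m inch '[0.05,0.05,-0.05,0,0,0, 0.05,0.1,-0.1,0,0,0, 0.05,0.1,-0.1,0,0,0]'| grep -E "pos|force"
python3 -m inch '[0.0,0.1,0,0,0,0, 0.0,0.2,0,0,0,0, 0,0.2,0,0,0,0]'| grep -E "pos|force"
```

```text
eef_pos: [609.0, 121.7, 123.1]
force: [2.3, 1.1, -0.7]
eef_pos: [609.1, 121.8, 121.1]
force: [2.9, 1.6, -0.6]
```

```bash
python3 -m inch '[0.1,0,0,0,0,0, 0.1,0,0,0,0,0]'| grep -E "pos|force"
python3 -m inch '[0.0,0.1,-0.05,0,0,0, 0.0,0.2,-0.05,0,0,0, 0,0.2,-0.05,0,0,0]'| grep -E "pos|force"
```

```text
eef_pos: [609.8, 121.5, 121.0]
force: [-0.2, 2.5, -1.3]
eef_pos: [609.9, 121.0, 119.1]
force: [1.3, 2.0, 0.0]
```

```bash
python3 -m inch '[0.03,0.1,0,0,0,0, 0.03,0.2,0,0,0,0, 0.03,0.3,0,0,0,0, 0.03,0.3,0,0,0,0]'| grep -E "pos|force"
python3 -m inch '[0.0,0.1,0,0,0,0, 0.0,0.2,0,0,0,0, 0,0.3,0,0,0,0, 0,0.3,0,0,0,0]'| grep -E "pos|force"
```

```text
eef_pos: [610.1, 120.9, 116.0]
force: [1.0, 2.0, -0.1]
eef_pos: [610.2, 120.9, 113.0]
force: [0.7, 2.9, -0.6]
```

```bash
python3 -m inch '[0.0,0.1,0,0,0,0, 0.0,0.2,0,0,0,0, 0,0.2,0,0,0,0]'| grep -E "pos|force"
python3 -m inch '[0.0,0.1,0,0,0,0, 0.0,0.2,0,0,0,0, 0,0.2,0,0,0,0]'| grep -E "pos|force"
```

```text
eef_pos: [610.2, 120.9, 111.1]
force: [1.1, 1.9, -0.4]
eef_pos: [610.1, 120.9, 109.0]
force: [1.4, 0.7, -0.6]
```

```bash
python3 -m inch '[0.03,0.1,0,0,0,0, 0.03,0.2,0,0,0,0, 0.03,0.2,0,0,0,0]'| grep -E "pos|force"
python3 -m inch '[0.0,0.1,0,0,0,0, 0.0,0.2,0,0,0,0, 0,0.2,0,0,0,0]'| grep -E "pos|force"
```

```text
eef_pos: [610.4, 120.9, 107.0]
force: [0.6, 3.2, -2.0]
eef_pos: [610.4, 120.9, 105.0]
force: [-0.0, 2.3, -0.2]
```

```bash
python3 -m inch '[0.0,0.1,0,0,0,0, 0.0,0.2,0,0,0,0, 0,0.2,0,0,0,0]'| grep -E "pos|force"
python3 -m inch '[0.0,0.1,0,0,0,0, 0.0,0.2,0,0,0,0, 0,0.2,0,0,0,0]'| grep -E "pos|force"
```

```text
eef_pos: [610.4, 120.9, 103.1]
force: [-1.0, 3.6, -1.5]
eef_pos: [610.5, 120.8, 101.1]
force: [-0.8, 2.9, -0.5]
```

```bash
python3 -m inch '[0.0,0.1,0,0,0,0, 0.0,0.2,0,0,0,0, 0,0.3,0,0,0,0, 0,0.4,0,0,0,0, 0,0.4,0,0,0,0]'| grep -E "pos|force"
python3 -m inch '[0.0,0.1,0,0,0,0, 0.0,0.2,0,0,0,0, 0,0.3,0,0,0,0, 0,0.4,0,0,0,0, 0,0.4,0,0,0,0]'| grep -E "pos|force"
python3 -m inch '[0.0,0.1,0,0,0,0, 0.0,0.1,0,0,0,0]'| grep -E "pos|force"
```

```text
eef_pos: [610.5, 120.8, 97.0]
force: [-0.1, 2.7, -0.9]
eef_pos: [610.5, 120.8, 93.0]
force: [-0.4, 3.3, -1.3]
eef_pos: [610.5, 120.9, 92.1]
force: [-0.6, 3.7, -0.3]
```

```bash
python3 -m inch '[0.0,0.05,0,0,0,0, 0.0,0.1,0,0,0,0, 0,0.1,0,0,0,0]'| grep -E "pos|force"
python3 -m inch '[0.0,0.05,0,0,0,0, 0.0,0.1,0,0,0,0, 0,0.1,0,0,0,0]'| grep -E "pos|force"
python3 - <<'E'
from h import *
im=ctrl.capture("wrist");show(im,"w7",(130,110,380,290),3.1)
im=ctrl.capture("scene");show(im,"s7",(240,110,320,180),8)
E
```

```text
eef_pos: [610.5, 120.9, 91.2]
force: [-1.3, 3.1, 0.4]
eef_pos: [610.6, 120.9, 91.0]
force: [-4.1, 3.5, 5.7]
```

View pics/w7.png

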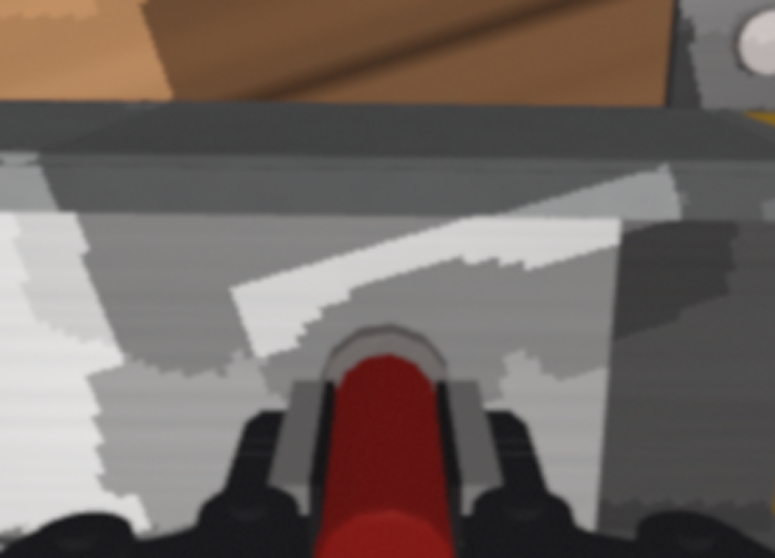

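View pics/s7.png

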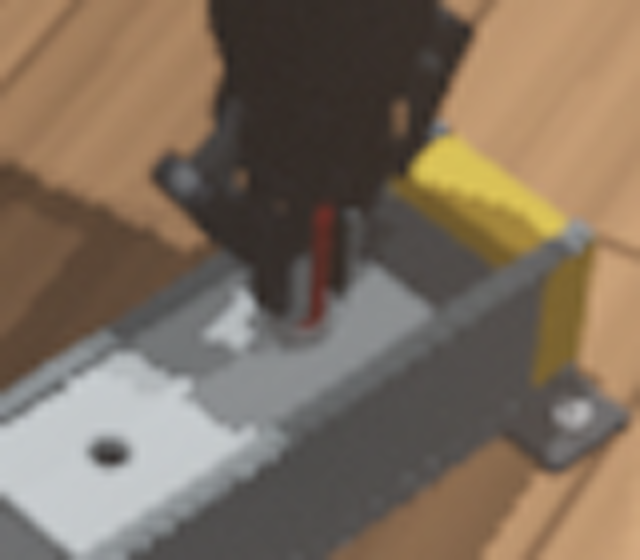

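```bash
python3 -m inch '[0,-0.03,0,0,0,0, 0,-0.03,0,0,0,0, 0,-0.03,0,0,0,0, 0,-0.03,0,0,0,0, 0,-0.03,0,0,0,0]' 0.06
python3 -m inch '[0,-1,0,0,0,0, 0,-3,0,0,0,0, 0,-6,0,0,0,0, 0,-9,0,0,0,0, 0,-11,0,0,0,0, 0,-11,0,0,0,0, 0,-11,0,0,0,0]'
python3 - <<'E'
from h import *
np.set_printoptions(precision=3,suppress=True)
print(ctrl.sense()["eef_pos"])
c=ctrl.get_calibration("wrist")
im=ctrl.capture("wrist");show(im,"w8",(100,70,420,310),2.5)
im=ctrl.capture("scene");show(im,"s8",(200,90,340,220),5)
E
```

```text
time_s: 15.03
eef_pos: [610.6, 120.6, 90.5]
ee_rot: [-0.699, 0.699, -0.106, 0.106]
force: [0.4, 0.3, 0.2]
grip_width: 0.472
time_s: 15.62
eef_pos: [610.9, 120.8, 202.0]
ee_rot: [0.699, -0.699, 0.105, -0.107]
force: [-0.3, 0.4, -0.7]
grip_width: 0.469
[610.861 120.834 202.031]
```

View pics/w8.png

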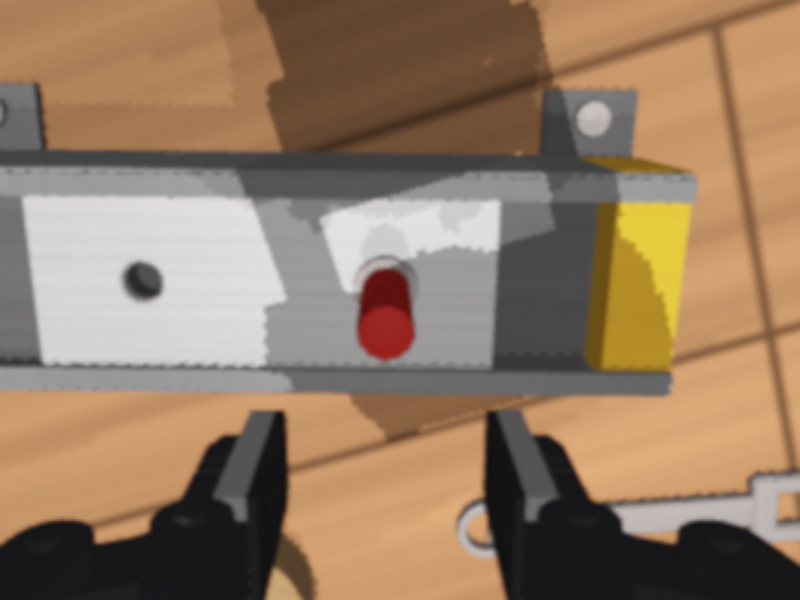

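View pics/s8.png

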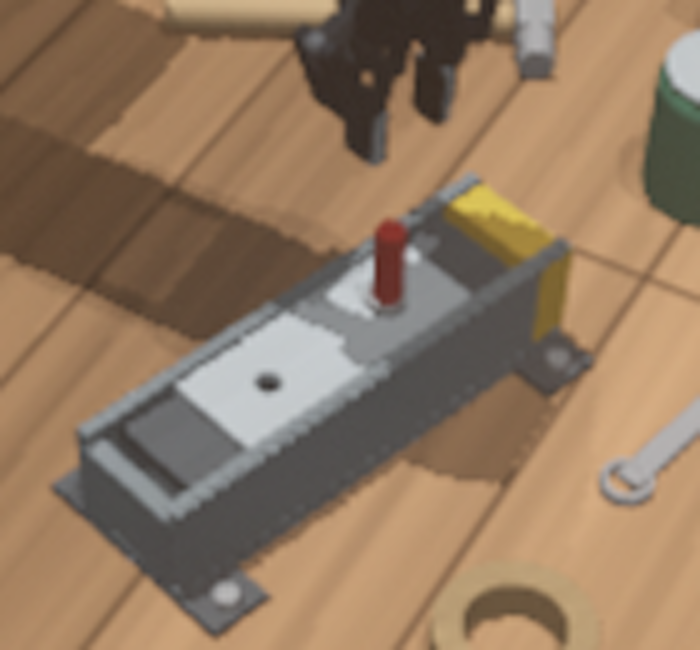

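The plate slid along and the red pin stands upright with its collar flat on the plate (crop 386,330). The bolt hole is visible at crop (143,281). Next is the bolt.

```bash
python3 - <<'E'
from h import *
np.set_printoptions(precision=2,suppress=True)
c=ctrl.get_calibration("wrist");e=ctrl.sense()["eef_pos"];print(e)
print("bolthole",onz(c,(157.2,182.4),75),"pintop",onz(c,(100+386/2.5,70+332/2.5),133),"collar",onz(c,(100+386/2.5,70+282/2.5),81))
im=ctrl.capture("top");show(im,"t9",(140,150,290,250),5.2)
print(tool(np.array([540.5,-282.5,200])-e))
E
python3 -m inch '[0.5,0,-3.5,0,0,0, 1,0,-7,0,0,0, 1.5,0,-10.5,0,0,0, 2,0,-14,0,0,0, 2.5,0,-17.5,0,0,0, 3,0,-21,0,0,0, 3.5,0,-24.5,0,0,0, 4,0,-28,0,0,0]' 0.0
python3 -m inch '[0.5,0,-3.5,0,0,0, 0.9,0,-7,0,0,0, 1.29,0,-10,0,0,0, 1.29,0,-12.57,0,0,0, 1.29,0,-12.57,0,0,0, 1.29,0,-12.57,0,0,0, 1.29,0,-12.57,0,0,0]'
python3 - <<'E'
from h import *
np.set_printoptions(precision=2,suppress=True)
c=ctrl.get_calibration("wrist");e=ctrl.sense()["eef_pos"];print(e)
print(proj(c,[e[0],e[1],96]))
im=ctrl.capture("wrist");show(im,"w10",(130,100,390,300),3)
E
```

```text
[610.1  120.8  199.72]
bolthole [579.32  38.03  75.  ] pintop [606.68 122.45 133.  ] collar [604.68 123.12  81.  ]
[  5.34  -0.01 -40.58]
time_s: 16.43
eef_pos: [564.6, -159.9, 199.6]
ee_rot: [0.699, -0.699, 0.107, -0.106]
force: [-0.1, 0.2, 0.2]
grip_width: 0.5
time_s: 17.02
eef_pos: [540.4, -281.5, 199.9]
ee_rot: [0.699, -0.699, 0.107, -0.106]
force: [1.2, 0.6, 0.5]
grip_width: 0.496
[ 540.4  -281.53  199.87]
[253.53 193.66]
```

View pics/w10.png

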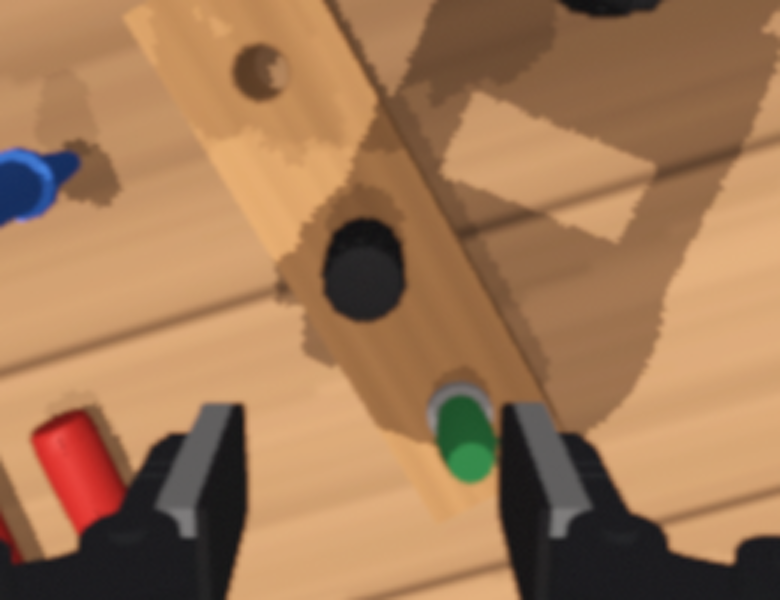

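View pics/t9.png

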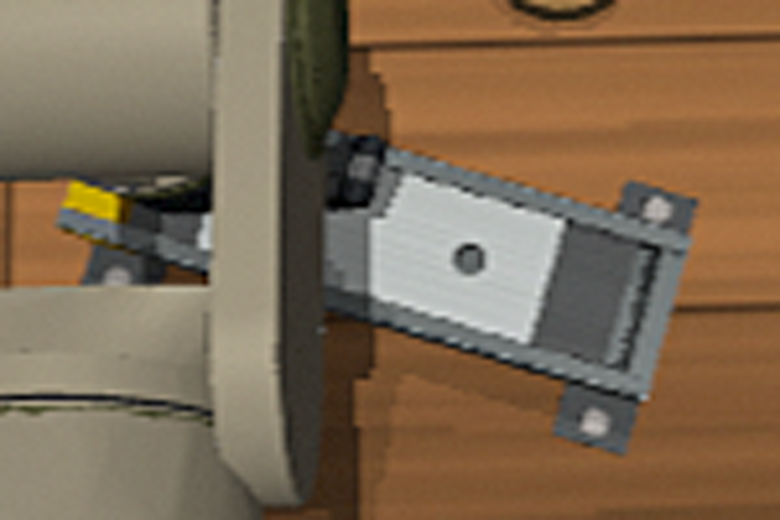

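The bolt head shows at crop (364,284), about 2 mm left of the jaw centre. The scriber is clear of the fingers. I'll correct and descend.

```bash
python3 -m inch '[0.05,3.5,-0.2,0,0,0, 0.05,7,-0.2,0,0,0, 0.05,10,-0.2,0,0,0, 0.05,12.5,-0.2,0,0,0, 0.05,13.5,-0.2,0,0,0, 0.05,13.5,-0.2,0,0,0, 0.05,13.5,-0.2,0,0,0]'
python3 -m inch '[0,0,0,0,0,0, 0,0,0,0,0,0, 0,0,0,0,0,0, 0,0,0,0,0,0, 0,0,0,0,0,0, 0,0,0,0,0,0]' 1 50
python3 -m inch '[0,-1,0,0,0,0, 0,-3,0,0,0,0, 0,-6,0,0,0,0, 0,-9,0,0,0,0, 0,-12,0,0,0,0, 0,-13.5,0,0,0,0, 0,-13.5,0,0,0,0, 0,-13.5,0,0,0,0]'
python3 - <<'E'
from h import *
np.set_printoptions(precision=2,suppress=True)
c=ctrl.get_calibration("wrist");e=ctrl.sense()["eef_pos"];print(e)
for d in(0,1,2):print(d,proj(c,e+[-d*.954,d*.3,-37]))
im=ctrl.capture("wrist");show(im,"w11",(130,100,390,300),3)
t=ctrl.get_calibration("top");h=onz(t,(230.4,199.8),75);print(h)
im=ctrl.capture("top");show(im,"t11",(140,150,290,250),5.2)
E
```

```text
time_s: 17.65
eef_pos: [541.0, -284.0, 66.6]
ee_rot: [-0.699, 0.699, -0.106, 0.106]
force: [-0.1, -1.0, 0.9]
grip_width: 0.5
time_s: 18.15
eef_pos: [541.2, -284.7, 67.7]
ee_rot: [-0.699, 0.7, -0.105, 0.107]
force: [-0.5, 1.9, 6.1]
grip_width: 0.263
time_s: 18.82
eef_pos: [540.3, -284.4, 201.3]
ee_rot: [-0.699, 0.699, -0.106, 0.107]
force: [-0.7, 0.0, -1.5]
grip_width: 0.264
[ 540.33 -284.35  201.35]
0 [253.53 222.41]
1 [253.53 220.94]
2 [253.54 219.47]
[580.97  35.52  75.  ]
```

View pics/w11.png

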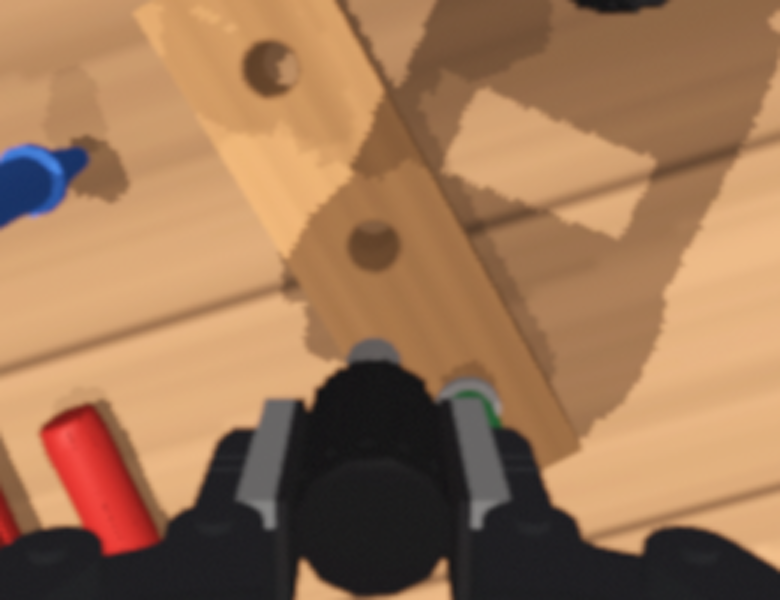

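View pics/t11.png

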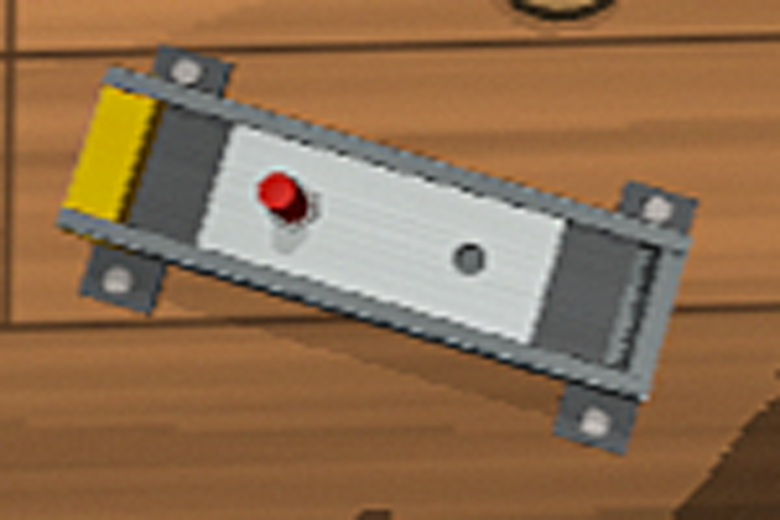

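```bash
python3 -m inch '[-0.6,0,3.5,0,0,0, -1.2,0,7,0,0,0, -1.8,0,10.5,0,0,0, -2.4,0,14,0,0,0, -3,0,17.5,0,0,0, -3.6,0,21,0,0,0, -4.2,0,24.5,0,0,0, -4.8,0,28,0,0,0]'
python3 -m inch '[-0.5,0,2.5,0,0,0, -0.5,0.5,3.77,0,0,0, -0.5,3.5,3.77,0,0,0, -0.5,6,3.77,0,0,0, -0.5,6.5,3.77,0,0,0, -0.5,6.5,3.77,0,0,0, -0.5,6.5,3.77,0,0,0]'
python3 - <<'E'
from h import *
np.set_printoptions(precision=2,suppress=True)
c=ctrl.get_calibration("wrist");e=ctrl.sense()["eef_pos"];print(e)
im=ctrl.capture("wrist");show(im,"w12",(130,100,390,300),3)
p=e+[-1.9,.6,-40]
print(proj(c,p),proj(c,[p[0],p[1],75]),proj(c,[p[0]+.3,p[1]+.954,75]),proj(c,[p[0]+.954,p[1]-.3,75]))
im=ctrl.capture("scene");show(im,"s12",(200,90,340,220),5)
E
```

```text
time_s: 19.58
eef_pos: [577.1, -0.9, 199.2]
ee_rot: [0.699, -0.699, 0.107, -0.105]
force: [0.7, -0.3, -0.7]
grip_width: 0.263
time_s: 20.17
eef_pos: [584.5, 34.2, 136.1]
ee_rot: [-0.699, 0.699, -0.106, 0.107]
force: [-0.1, -0.5, -0.1]
grip_width: 0.266
[584.5   34.24 136.1 ]
[253.56 217.83] [253.6  207.35] [255.   207.35] [253.6  208.67]
```

View pics/w12.png

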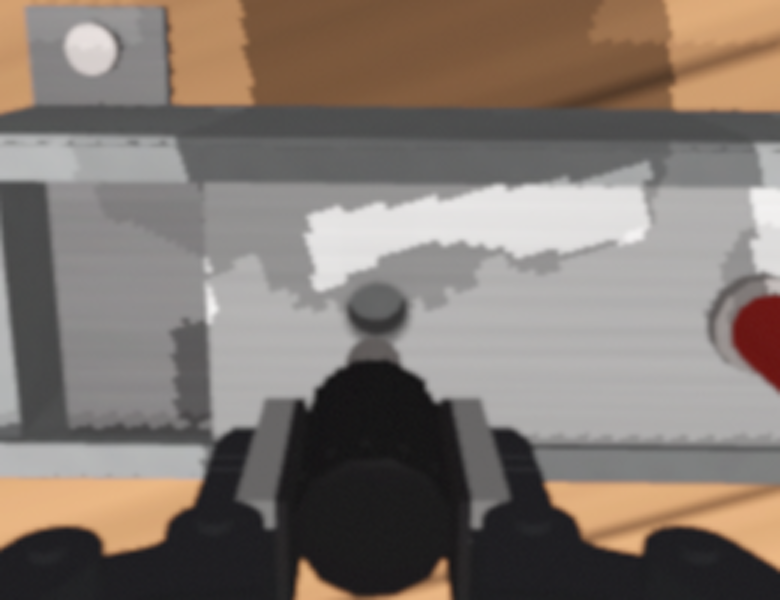

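View pics/s12.png

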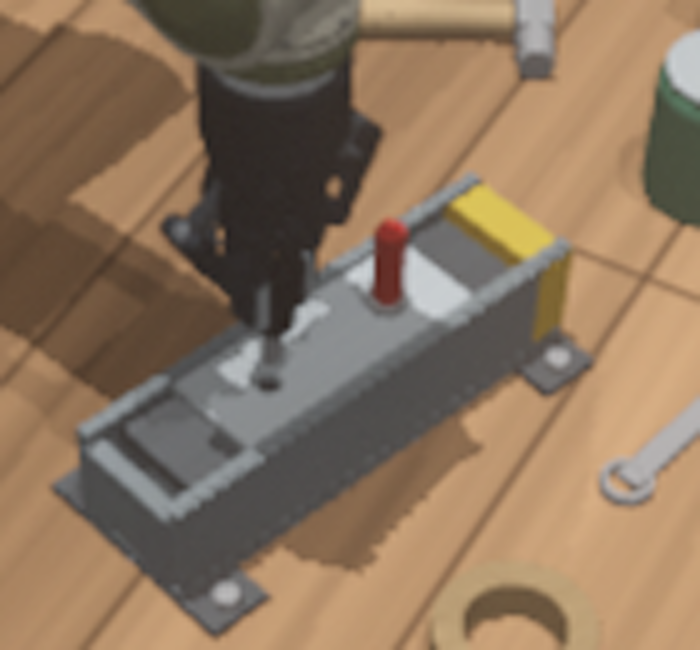

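The bolt tip needs a shift of about 1.2 mm across (−x tool) and 0.8 mm towards yellow. I'll apply that while lowering.

```bash
python3 -m inch '[-0.12,0.5,0.08,0,0,0, -0.12,1,0.08,0,0,0, -0.12,1.4,0.08,0,0,0, -0.12,1.6,0.08,0,0,0, -0.12,1.6,0.08,0,0,0, -0.12,1.6,0.08,0,0,0]'
python3 - <<'E'
from h import *
np.set_printoptions(precision=2,suppress=True)
im=ctrl.capture("wrist");show(im,"w13",(210,170,300,240),8)
im=ctrl.capture("scene");show(im,"s13",(220,130,300,190),9)
E
```

```text
time_s: 20.77
eef_pos: [583.3, 35.9, 119.5]
ee_rot: [-0.699, 0.699, -0.106, 0.106]
force: [0.5, 0.5, -1.0]
grip_width: 0.264
```

View pics/w13.png

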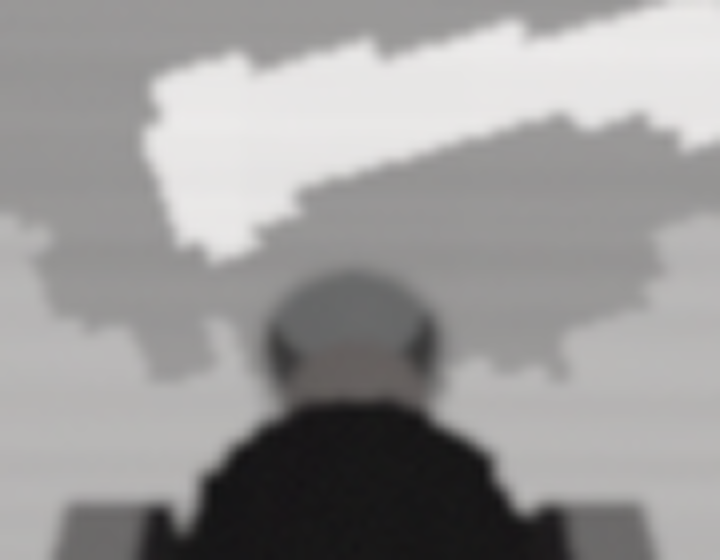

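View pics/s13.png

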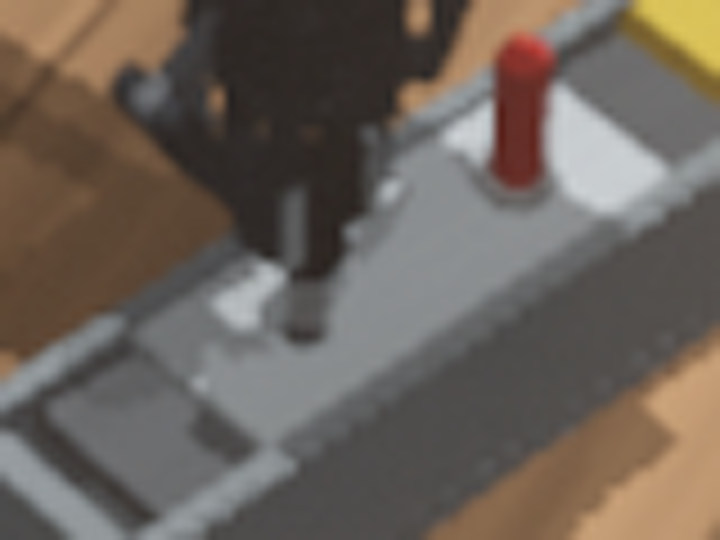

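```bash
python3 -m inch '[-0.08,0.1,0,0,0,0, -0.08,0.2,0,0,0,0, -0.08,0.3,0,0,0,0, -0.08,0.4,0,0,0,0, -0.08,0.4,0,0,0,0]'| grep -E "pos|force"
python3 -m inch '[0,0.1,0,0,0,0, 0,0.2,0,0,0,0, 0,0.2,0,0,0,0]'| grep -E "pos|force"
python3 -m inch '[0,0.1,0,0,0,0, 0,0.2,0,0,0,0, 0,0.2,0,0,0,0]'| grep -E "pos|force"
```

```text
eef_pos: [582.4, 36.2, 115.4]
force: [0.6, -0.7, -0.8]
eef_pos: [582.4, 36.2, 113.3]
force: [0.2, 0.1, -0.8]
eef_pos: [582.4, 36.2, 111.4]
force: [-0.6, 0.3, -0.7]
```

```bash
python3 -m inch '[0,0.1,0,0,0,0, 0,0.2,0,0,0,0, 0,0.2,0,0,0,0]'| grep -E "pos|force"
python3 -m inch '[0,0.1,0,0,0,0, 0,0.2,0,0,0,0, 0,0.2,0,0,0,0]'| grep -E "pos|force"
python3 -m inch '[0,0.1,0,0,0,0, 0,0.2,0,0,0,0, 0,0.2,0,0,0,0]'| grep -E "pos|force"
```

```text
eef_pos: [582.4, 36.2, 109.4]
force: [0.1, 0.1, -1.7]
eef_pos: [582.4, 36.1, 107.4]
force: [-0.2, 0.3, -0.9]
eef_pos: [582.4, 36.1, 105.4]
force: [-0.1, -0.0, -2.1]
```

```bash
python3 -m inch '[0,0.15,0,0,0,0, 0,0.3,0,0,0,0, 0,0.45,0,0,0,0, 0,0.6,0,0,0,0, 0,0.6,0,0,0,0]'| grep -E "pos|force"
python3 -m inch '[0,0.15,0,0,0,0, 0,0.3,0,0,0,0, 0,0.45,0,0,0,0, 0,0.6,0,0,0,0, 0,0.6,0,0,0,0]'| grep -E "pos|force"
python3 -m inch '[0,0.1,0,0,0,0, 0,0.2,0,0,0,0, 0,0.3,0,0,0,0, 0,0.4,0,0,0,0, 0,0.4,0,0,0,0]'| grep -E "pos|force"
python3 -m inch '[0,0.1,0,0,0,0, 0,0.1,0,0,0,0]'| grep -E "pos|force"
```

```text
eef_pos: [582.3, 36.2, 99.2]
force: [0.6, -0.0, -0.8]
eef_pos: [582.3, 36.2, 93.2]
force: [-1.2, 0.2, -1.6]
eef_pos: [582.4, 36.1, 89.4]
force: [0.3, -0.1, -1.3]
eef_pos: [582.4, 36.2, 88.4]
force: [0.6, -0.1, -0.8]
```

```bash
python3 -m inch '[0,0.05,0,0,0,0, 0,0.1,0,0,0,0, 0,0.1,0,0,0,0]'| grep -E "pos|force"
python3 -m inch '[0,0.05,0,0,0,0, 0,0.1,0,0,0,0, 0,0.1,0,0,0,0]'| grep -E "pos|force"
python3 - <<'E'
from h import *
im=ctrl.capture("wrist");show(im,"w14",(130,100,390,300),3)
im=ctrl.capture("scene");show(im,"s14",(220,130,300,190),9)
E
```

```text
eef_pos: [582.5, 36.2, 87.5]
force: [-0.5, -1.0, -1.1]
eef_pos: [582.5, 36.2, 86.8]
force: [-1.1, 0.7, 0.7]
```

View pics/w14.png

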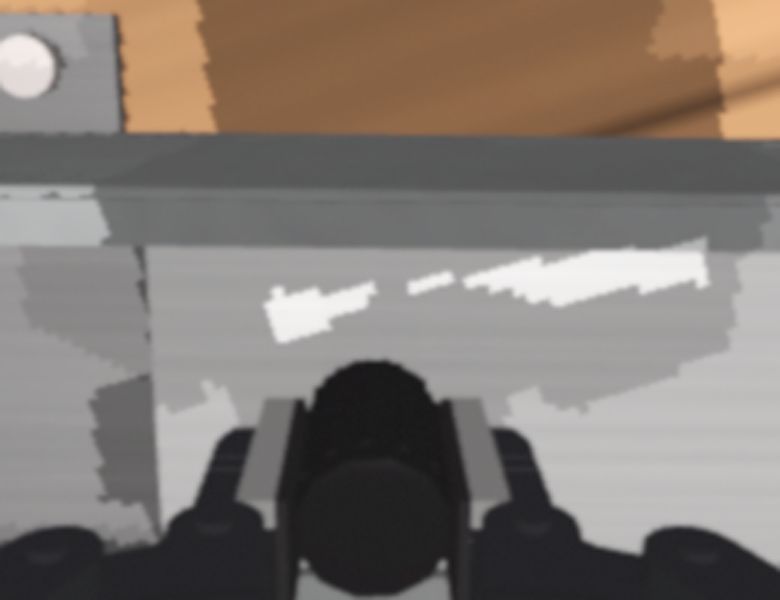

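View pics/s14.png

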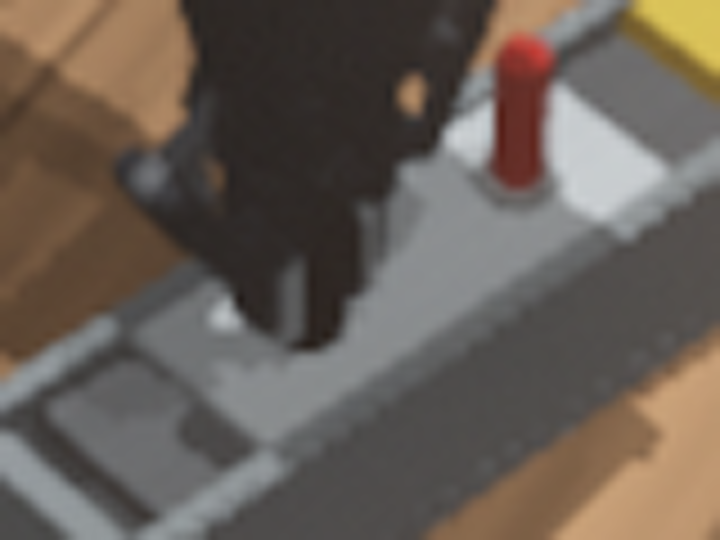

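```bash
python3 -m inch '[0,0.05,0,0,0,0, 0,0.08,0,0,0,0, 0,0.08,0,0,0,0]'| grep -E "pos|force"
python3 -m inch '[0,-0.03,0,0,0,0, 0,-0.03,0,0,0,0, 0,-0.03,0,0,0,0, 0,-0.03,0,0,0,0, 0,-0.03,0,0,0,0]' 0.06
python3 -m inch '[0,-1,0,0,0,0, 0,-3,0,0,0,0, 0,-6,0,0,0,0, 0,-9,0,0,0,0, 0,-11,0,0,0,0, 0,-11,0,0,0,0]'
python3 -m inch '[0,-1,-2,0,0,0, 0,-1,-5,0,0,0, 0,-1,-8,0,0,0, 0,-1,-11,0,0,0, 0,-1,-14,0,0,0, 0,-1,-14,0,0,0, 0,-1,-14,0,0,0, 0,-1,-14,0,0,0]'
python3 - <<'E'
from h import *
im=ctrl.capture("wrist");show(im,"w15",(0,0,512,384),1.5)
im=ctrl.capture("scene");show(im,"s15",(200,100,320,200),6)
im=ctrl.capture("top");show(im,"t15",(140,150,290,250),5.2)
E
```

```text
eef_pos: [582.6, 36.1, 86.7]
force: [-3.5, -0.4, 8.1]
time_s: 25.22
eef_pos: [582.4, 36.1, 85.9]
ee_rot: [-0.699, 0.699, -0.106, 0.106]
force: [-0.6, -0.2, -0.2]
grip_width: 0.473
time_s: 25.72
eef_pos: [584.2, 36.0, 201.6]
ee_rot: [0.699, -0.699, 0.103, -0.109]
force: [-0.4, -0.0, 1.0]
grip_width: 0.471
time_s: 26.38
eef_pos: [540.9, -97.1, 206.0]
ee_rot: [0.699, -0.699, 0.106, -0.106]
force: [0.1, 0.7, -0.4]
grip_width: 0.471
```

View pics/s15.png

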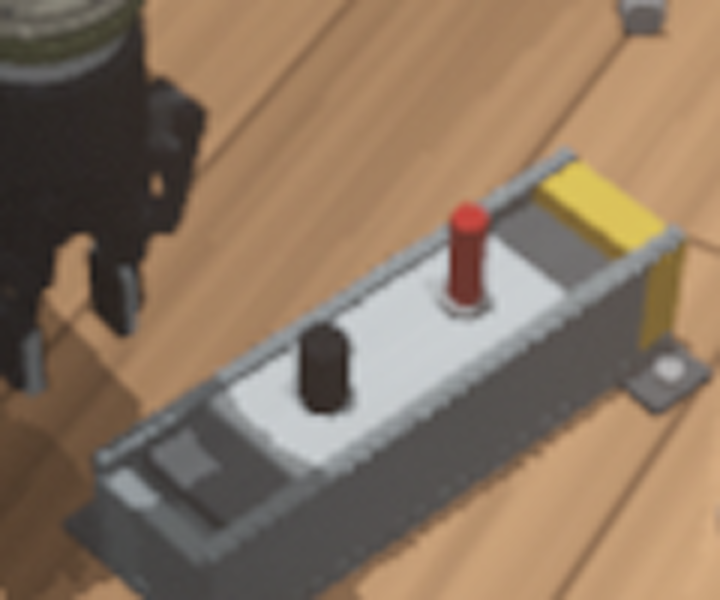

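View pics/t15.png

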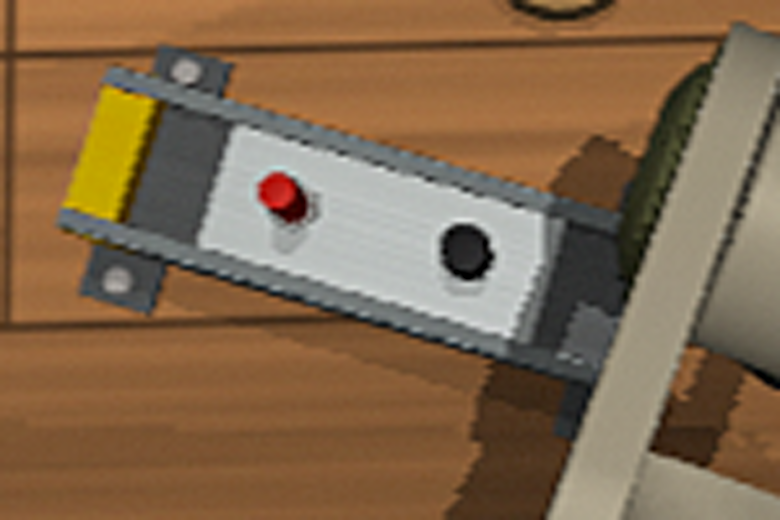

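View pics/w15.png

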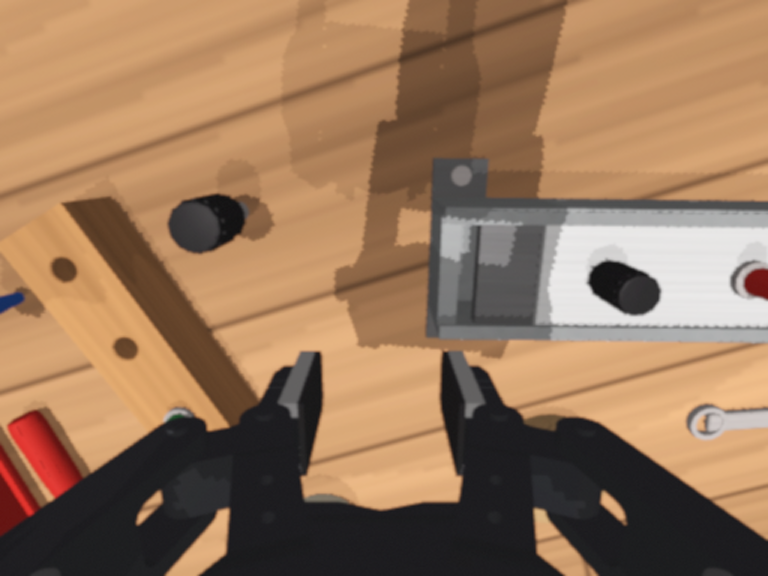

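Both parts stand upright and flush. The pin's collar shows at scene crop (466,300) and the bolt head at (325,400), and the gripper is clear of everything. I'm handing in.

Run:
```python
from h import *
s=ctrl.sense();print(s["time_s"],s["force"],abs(s["dq"]).max())
print(ctrl.finish_job())
```

```text
26.5333 [ 0.01118838 -0.42565012 -0.27031702] 0.0022693959508151545
the job is handed in; nothing more can be done
None
```

The drift pin and the thumb bolt are both home in the cover plate. I handed the job in at 26.5 s; no verdict is reported.

- **Pin:** I lowered the red pin through the plate hole nearer the yellow end and felt the strip, briefly with about 12 N. I then slid the pin, carrying the plate with it, about 3.5 mm away from the yellow end until the nose dropped into the strip hole. After that I lowered it in small steps with side forces of about 4 N or less. The collar met the plate with about 6 N at the expected depth (tool height 91.0 mm, 90.8 mm expected).
- **Bolt:** The smaller black bolt then went through plate and strip with almost no resistance. Its head met the plate with about 8 N, with the tool at 86.7 mm.
- **Last checks:** The scene and top pictures show both parts upright and flush, the gripper open and clear, and no sign of anything else having been moved. The arm was at rest with no force on it.
- **Disagreements:** For the pin, the wrist camera was about 2 mm off across the beam compared with what the forces showed, so I corrected by feel. Measured tool positions also scattered by 1–3 mm while the arm was settling. I did not measure the parts' tilt or their final distance from the hole centres, only judged them from the pictures and seating depths.

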